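# Dress the candle centrepiece in order

## Robot

A 7-joint arm with a two-finger parallel gripper is mounted at the origin on the work surface. World frame = base frame: x ahead of the robot, y to its left, z up, the work surface at z = 0. Lengths are in mm, angles in rad, forces in N, time in s.
With the tool pointing down it reaches from about 400 to 850 mm from the base axis. Payload 4.5 kg.
Tool frame: the origin (TCP) lies on the centre line of the jaws, within the pads' length; the fingertips stand 11 mm ahead of it and the grasp point (between the pads) lies 8 mm behind it; z points along the fingers, y is the line along which they close (so a half turn about z gives the same grasp; the last joint's range is limited). The gripper opens to 88 mm and grips with 3 to 60 N. Pads are 18 mm wide; open, the fingers measure 123 mm over their backs; the gripper's body (75 mm by 187 mm) begins 45 mm behind the grasp point.
Start: joints at [-1.272, 0.689, -0.195, 1.565, 0.157, 0.902, -0.215], TCP at [163.552, 603.244, 249.743] pointing down, gripper open.
Joint ranges: [-3.01, 3.01], [-0.46, 2.08], [-1.47, 1.51], [0.13, 2.56], [-1, 4.14], [0.04, 2.09], [-2.66, 2.66]. Speed limits (rad/s): [2.57, 2.57, 3.14, 3.14, 3.14, 3.14, 3.14].

## Interface

Orientations are given as [roll, pitch, yaw] about the fixed x, y, z axes, in that order (R = Rz(yaw) Ry(pitch) Rx(roll)).
In Python, from bench import arm gives the robot as it stands.
- The arm moves only by the tool carry_out, never from a script. Its argument "series" is a list of rows, each a list of 2 entries, a list of its own where there are three numbers: the shift along the tool's x, y, z in m, then the turn, a rotation vector about the tool's x, y, z in rad. A call has 1 to 12 rows; each row shifts and turns the commanded pose from where the row before left it, along the tool's axes as they then stand; what a row does not reach is not made up. A row lasts 1/12 s, in which the tool goes at most 41.7 mm and 7.16 degrees, less where a joint would pass 70% of its speed; a pose out of reach is approached as far as the arm can. A call is refused whole if a number of a shift passes 0.0417 or a number of a turn 0.125, either way. A call with a gripper value outside its range is refused whole. "hand" is the opening in per cent of the stroke, from 0 (shut) to 100 (fully open), set as the call begins (left out, the last holds). The fingers move at their own pace and stop on an object; the grip force is fixed at half the most. Time passes only in rows, so rows that do not move let the fingers close. It gives the time, the measured TCP pose, the force, the opening and the grip force at its end, in the units of the state.
- arm.state(): the state, without advancing time (a new reading comes with each control period).
- arm.capture(name): name is "side" or "top" or "wrist"; returns a dict with "frame" (480x640x3 uint8, red, green, blue), "z_map" (480x640 float32, mm along the optical axis (not along the pixel's ray), 0 where there is no reading), "K" (3x3 intrinsics, pixels), "rvec" (rotation vector, rad) and "tvec" (3), from world to camera coordinates, as OpenCV has them. Camera axes: x right, y down, z forward; pixel columns grow to the right and rows downward; lengths in mm; the calibration is good to about 2 mm. A picture is of the moment at which its call begins.
- arm.close_job(): hands the job in; it is judged then, once.
The state is a dict: "clock": time; "joint_positions": joint angles; "dq": joint speeds; "tau": joint torques, N m; "position": TCP position; "eef_rot": TCP orientation; "ft_force": force on the tool from outside, world axes, zero at the start; "moment": the same for the moment, N m; "opening": opening from 0.0 (shut) to 1.0 (fully open); "grasp_force": force on a finger pad.
Only numpy, scipy, OpenCV 4.12 (cv2) and the standard library are available. Lean on these libraries where they do the work, as an engineer would, in place of code of your own. Each camera call takes 0.05 s, during which the arm holds its last target. There are 200 camera calls.

## Task

Finish the round candle centrepiece: first put the ivory candle in the brass cup marked with one white dot, then put the rose-pink candle in the cup marked with two dots. Lower each candle in rather than dropping it, so that it stands upright on the floor of its cup; leave the green candle in the three-dot cup and the spare charcoal candle where they are.

Things in the scene. Friction and masses are not known exactly. Their poses are not given: they have to be found in the camera images.
- candle_ivory: Ivory (creamy white) LED pillar candle, upright: rigid cylinder 48 mm in diameter, 90 mm tall, with a 16 mm tall plastic flame on top (106 mm in all), 0.08 to 0.17 kg. Origin: centre of its underside, z up; loose on the table left of the centrepiece, with a rose and a spare charcoal-black candle of the same shape, at least 110 mm apart centre to centre.
- candle_rose: Rose-pink LED pillar candle, upright: rigid cylinder 48 mm in diameter, 90 mm tall, with a 16 mm tall plastic flame on top (106 mm in all), 0.08 to 0.17 kg. Origin: centre of its underside, z up; loose on the table near the ivory one.
- tray: the centrepiece: fixed walnut disc 330 mm in diameter, 14 mm thick, flat on the table, turned any way round. Three equal brass cups stand on it 120 degrees apart, centres 85 mm from the disc's centre; one, two or three white dots 14 mm across on the disc's rim outside each cup number it. A 58 mm high flower is in the middle. Origin: centre of the underside, x towards the one-dot cup, z up.
- cup_one (a point): centre of the inner floor of the ONE-dot cup, empty at the start; z up. Each cup is 60 mm wide inside at its floor, 70 mm at its mouth, 78 mm outside; floor 18 mm and rim 36 mm above the table (18 mm deep).
- cup_two (a point): centre of the inner floor of the TWO-dot cup, empty at the start, same form and heights as the one-dot cup; z up.
- candle_green: Dark green LED pillar candle, upright: rigid cylinder 48 mm in diameter, 90 mm tall, with a 16 mm tall plastic flame on top (106 mm in all), 0.08 to 0.17 kg. Origin: centre of its underside, z up; it stands in the THREE-dot cup from the start and stays there.
- candle_charcoal: Charcoal-black LED pillar candle, upright: rigid cylinder 48 mm in diameter, 90 mm tall, with a 16 mm tall plastic flame on top (106 mm in all), 0.08 to 0.17 kg. Origin: centre of its underside, z up; a spare, loose on the table among the ivory and rose ones; it stays where it is.
Not all that is in view belongs to the job. What is shaped like the candle_ivory but blue is not meant. Leave any purple look-alike of the candle_rose alone.

How it is judged:
By the outcome, as a careful person would: the job done as asked, in the order asked, and still so for the second after the job is handed in, with the robot touching nothing.
It also fails if it takes over 61 s, if anything falls off the work surface, if the arm or the gripper's body presses on something with over 40 N, if the wrist force passes 120 N, or if a joint passes its speed limit or range.

## Working session

There is one attempt and no reset: what is moved stays moved. The work goes in short steps, Python scripts to look and compute and a tool call to move; the robot and the scene stay as the last step left them, time stands still between calls to the robot, and variables do not carry over. Pictures are saved under pics/ and viewed, at most 10 in all, crops included, and the job is handed in when it is done.

Besides the shell and the picture viewer there is one more tool, called after ">>>" as name([rows], argument=value, ...), one row to a line, values as JSON. carry_out: Moves the arm, as the interface text tells. Its arguments: {"type":"object","properties":{"series":{"type":"array","items":{"type":"array"}},"hand":{"type":"number"}},"required":["series"]}

```bash
mkdir -p pics; cat > h.py <<'E'
import numpy as np, cv2
from bench import arm
def cap(n):
    c=arm.capture(n); c['R']=cv2.Rodrigues(np.array(c['rvec'],float))[0]; c['t']=np.array(c['tvec'],float).ravel(); c['K']=np.array(c['K'],float); return c
def ray(c,u,v,z):
    d=c['R'].T@np.linalg.solve(c['K'],[u,v,1.]); o=-c['R'].T@c['t']
    return o+d*(z-o[2])/d[2]
def cloud(c):
    v,u=np.mgrid[:480,:640]; z=c['z_map'].astype(float)
    p=np.stack([u,v,np.ones_like(u)],-1)@np.linalg.inv(c['K']).T*z[...,None]
    return (p-c['t'])@c['R']
def save(c,n): cv2.imwrite('pics/'+n,c['frame'][...,::-1])
E
python3 - <<'E'
from h import *
for n in('top','side'):
    c=cap(n); save(c,n+'0.png'); np.savez(n+'0.npz',**c)
    print(n,-c['R'].T@c['t'],c['K'][0,0])
s=arm.state(); print(s)
E
```

```text
top [ 265.10870607   40.0169818  1163.49362572] 527.2243111924737
side [ 184.13644987 -854.66469965  583.12514367] 527.9434774864154
{'clock': 0.1, 'joint_positions': array([-1.27218321,  0.6898926 , -0.19447872,  1.56621952,  0.15728798,
        0.90251309, -0.21509763]), 'dq': array([ 0.00093068, -0.00239878,  0.00222249, -0.00252251, -0.00015123,
       -0.00117175,  0.00026042]), 'tau': array([-4.36317481e-03, -5.28509116e+01, -1.27163585e+00, -1.53839618e+01,
       -5.24804858e-02,  2.02195166e-03,  3.54788915e-05]), 'position': array([163.49842884, 602.67169177, 248.99932359]), 'eef_rot': array([-3.13995244e+00,  1.38840716e-04,  2.87681643e+00]), 'ft_force': array([-0.18092216, -0.04411801,  0.17744073]), 'moment': array([-0.03765014,  0.06204   , -0.02554038]), 'grasp_force': 0.0, 'opening': 0.9994709561322331}
```

View pics/top0.png

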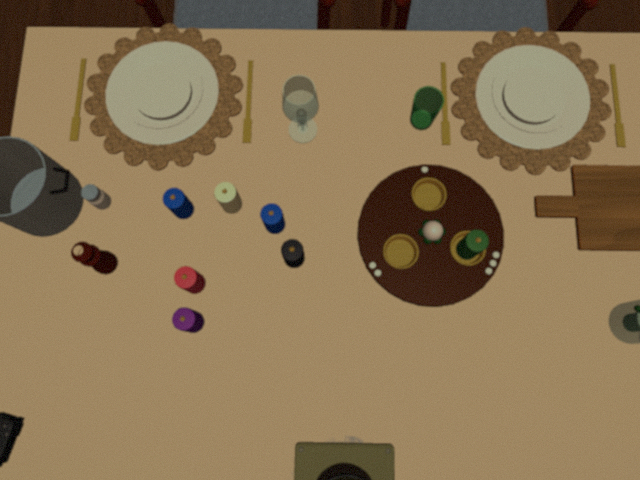

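View pics/side0.png

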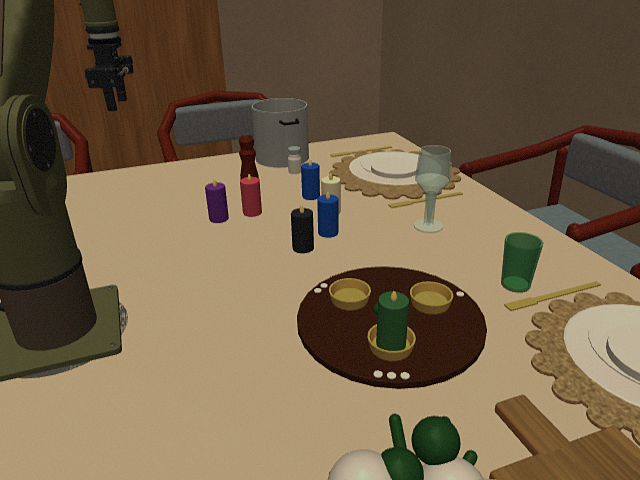

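The top view shows ivory at (225,190), rose (186,278), charcoal (292,250), the one-dot cup at (429,194) and the two-dot cup at (401,252). Blue (175,198) and (272,214) and purple (183,320) are distractors.

```bash
python3 - <<'E'
from h import *
c=dict(np.load('top0.npz')); P=cloud(c)
def top(u,v,lo=85,hi=95,r=16):
    V,U=np.mgrid[:480,:640]
    m=(abs(U-u)<r)&(abs(V-v)<r)&(P[...,2]>lo)&(P[...,2]<hi)
    pts=P[m]; (x,y),rad=cv2.minEnclosingCircle(pts[:,:2].astype(np.float32))
    return m.sum(),pts.mean(0).round(1),(round(x,1),round(y,1),round(rad,1))
for n,u,v in[('ivory',225,190),('rose',186,278),('char',292,250),('purple',183,320),('blue1',175,198),('blue2',272,214),('green',477,240)]:
    lo,hi=(85,96) if n!='green' else (102,114)
    print(n,top(u,v,lo,hi),ray(c,u,v,(90 if n!='green' else 108)).round(0))
print('glass',ray(c,302,128,0).round(0), P[60:140,280:320,2].max())
for n,u,v in[('c1',429,194),('c2',401,252)]: print(n,top(u,v,28,42,24),ray(c,u,v,36).round(1))
# disc ellipse
hsv=cv2.cvtColor(c['frame'],cv2.COLOR_RGB2HSV)
V,U=np.mgrid[:480,:640]
m=((c['frame'].max(-1)<95)&(np.hypot(U-431,V-235)<85)).astype(np.uint8)
k=max(cv2.findContours(m,0,1)[0],key=cv2.contourArea); k=cv2.convexHull(k)
q=np.array([ray(c,*p[0],14)[:2] for p in k],np.float32); ctr,r=cv2.minEnclosingCircle(q); print('disc',ctr,r)
d=ray(c,424.5,169,14); print('dot1',d, np.degrees(np.arctan2(d[1]-ctr[1],d[0]-ctr[0])), np.hypot(d[1]-ctr[1],d[0]-ctr[0]))
a=np.arctan2(d[1]-ctr[1],d[0]-ctr[0])
for i in(0,1,-1): print(ctr[0]+85*np.cos(a+i*2.0944),ctr[1]+85*np.sin(a+i*2.0944))
E
```

```text
ivory (np.int64(356), array([617.5, 258.6,  89.7]), (618.6, 259.1, 24.0)) [622. 259.  90.]
rose (np.int64(391), array([433.2, 330.5,  89.7]), (433.2, 331.0, 24.4)) [431. 329.  90.]
char (np.int64(377), array([494.1, 112.3,  89.8]), (494.5, 112.7, 24.0)) [493. 112.  90.]
purple (np.int64(407), array([348.1, 327.9,  89.7]), (348.3, 328.7, 24.0)) [345. 329.  90.]
blue1 (np.int64(359), array([602.8, 367.9,  89.7]), (604.1, 367.8, 24.5)) [602. 364.  90.]
blue2 (np.int64(366), array([571.1, 158.2,  89.7]), (571.5, 158.4, 23.6)) [570. 156.  90.]
green (np.int64(401), array([ 515.1, -267.4,  108. ]), (516.2, -268.1, 24.4)) [ 516. -268.  108.]
glass [809. 103.   0.] 1163.4936257155105
c1 (np.int64(251), array([ 642. , -189.6,   34.8]), (638.9, -186.9, 39.1)) [ 636.9 -187.2   36. ]
c2 (np.int64(306), array([ 515.7, -131.1,   34.6]), (515.9, -134.8, 54.1)) [ 503.4 -122.6   36. ]
disc (552.2601318359375, -191.21090698242188) 164.42523193359375
dot1 [ 704.30523958 -182.88374323   14.        ] 3.1348273535830407 152.27296688867284
637.1329390210484 -186.56261691843275
505.79784236318426 -120.03327245478333
513.8488941567374 -267.0368710049913
```

Heights and radii match the given sizes (tops at about 90 mm, r = 24). The disc radius is 164 mm, and the green candle is where the dot geometry predicts. Next I'll move above the ivory candle.

>>> carry_out([
  [[-0.024,-0.0097,0],[0,0,0]],
  [[-0.024,-0.0097,0],[0,0,0]],
  [[-0.024,-0.0097,0],[0,0,0]],
  [[-0.024,-0.0097,0],[0,0,0]],
  [[-0.024,-0.0097,0],[0,0,0]],
  [[-0.024,-0.0097,0],[0,0,0]],
  [[-0.024,-0.0097,0],[0,0,0]],
  [[-0.024,-0.0097,0],[0,0,0]],
  [[-0.024,-0.0097,0],[0,0,0]],
  [[-0.024,-0.0097,0],[0,0,0]],
  [[-0.024,-0.0097,0],[0,0,0]],
], hand=100)

```text
clock: 1.02
position: [391.2, 430.0, 249.4]
eef_rot: [-3.141, -0.0, 2.877]
ft_force: [-0.9, 0.9, 0.2]
opening: 0.999
grasp_force: 0.0
```

>>> carry_out([
  [[-0.024,-0.0097,0],[0,0,0]],
  [[-0.024,-0.0097,0],[0,0,0]],
  [[-0.024,-0.0097,0],[0,0,0]],
  [[-0.024,-0.0097,0],[0,0,0]],
  [[-0.024,-0.0097,0],[0,0,0]],
  [[-0.024,-0.0097,0],[0,0,0]],
  [[-0.024,-0.0097,0],[0,0,0]],
  [[-0.024,-0.0097,0],[0,0,0]],
  [[-0.024,-0.0097,0],[0,0,0]],
  [[-0.024,-0.0097,0],[0,0,0]],
  [[-0.024,-0.0097,0],[0,0,0]],
  [[0,0,0],[0,0,0]],
])

```text
clock: 2.02
position: [622.0, 252.6, 248.8]
eef_rot: [-3.138, 0.004, 2.868]
ft_force: [0.6, -1.4, -1.3]
opening: 1.002
grasp_force: 0.0
```

```bash
cat >> h.py <<'E'
from scipy.spatial.transform import Rotation as Ro
def go(x,y,z):
    s=arm.state(); R=Ro.from_euler('xyz',s['eef_rot'])
    print('at',s['position'].round(1),'rot',s['eef_rot'].round(4),'tool delta mm',R.inv().apply(np.array([x,y,z])-s['position']).round(1),'t',s['clock'],'q',s['joint_positions'].round(2),'open',s['opening'],'F',s['ft_force'].round(1))
def discs(c,lo,hi,xy,r=45):
    P=cloud(c); m=(P[...,2]>lo)&(P[...,2]<hi)&(np.hypot(P[...,0]-xy[0],P[...,1]-xy[1])<r)
    p=P[m]; ce,ra=cv2.minEnclosingCircle(p[:,:2].astype(np.float32)); print('disc',len(p),p.mean(0).round(1),np.round(ce,1),round(ra,1))
E
python3 - <<'E'
from h import *
c=cap('wrist'); save(c,'w1.png'); discs(c,84,94,(618,259)); go(618,259,68)
E
```

```text
disc 3255 [616.5 262.9  89.4] [617.7 262.5] 23.9
at [619.6 255.3 248.8] rot [-3.1393e+00  1.2000e-03  2.8710e+00] tool delta mm [  2.7   3.6 180.8] t 2.0667 q [-0.34  0.76 -0.25  1.41  0.2   1.    0.67] open 0.9967782761872188 F [-1.1 -0.8  0.5]
```

View pics/w1.png

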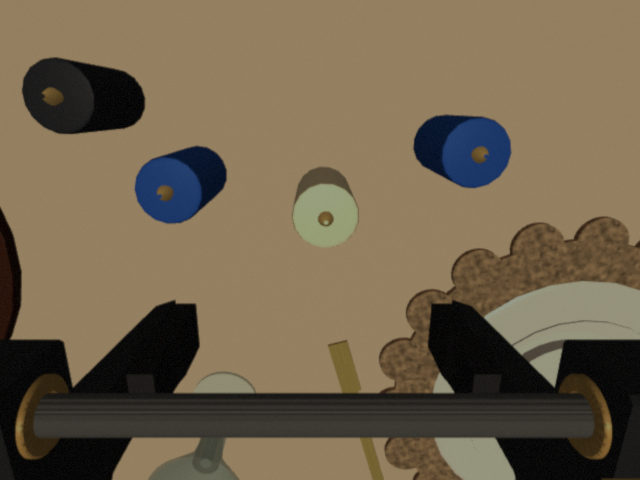

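The wrist view shows the ivory candle alone between the jaws at (325,215), with blue at (170,190) and (480,150) clear of the fingers. The arm was still settling during that picture, so I'll lower partway, settle and check again.

>>> carry_out([
  [[0,0,0.02],[0,0,0]],
  [[0,0,0.02],[0,0,0]],
  [[0,0,0.02],[0,0,0]],
  [[0,0,0.01],[0,0,0]],
  [[0,0,0],[0,0,0]],
  [[0,0,0],[0,0,0]],
  [[0,0,0],[0,0,0]],
])

```text
clock: 2.65
position: [617.7, 259.9, 180.9]
eef_rot: [3.14, 0.001, 2.877]
ft_force: [0.3, 0.8, -0.1]
opening: 1.0
grasp_force: 0.0
```

```bash
python3 - <<'E'
from h import *
c=cap('wrist'); discs(c,84,94,(618,259)); go(618,259,68)
E
```

```text
disc 5055 [616.1 263.   89.4] [617.6 262.6] 23.8
at [617.9 259.8 181.1] rot [3.1397e+00 1.7000e-03 2.8770e+00] tool delta mm [-1.000e-01 -1.000e+00  1.131e+02] t 2.7 q [-0.35  0.83 -0.23  1.48  0.23  0.85  0.65] open 0.9983833791219565 F [ 0.1 -0.3  0.8]
```

>>> carry_out([
  [[0,0.001,0.013],[0,0,0]],
  [[0,0,0.02],[0,0,0]],
  [[0,0,0.02],[0,0,0]],
  [[0,0,0.02],[0,0,0]],
  [[0,0,0.02],[0,0,0]],
  [[0,0,0.01],[0,0,0]],
  [[0,0,0.01],[0,0,0]],
  [[0,0,0],[0,0,0]],
  [[0,0,0],[0,0,0]],
])

```text
clock: 3.45
position: [617.7, 260.2, 66.9]
eef_rot: [3.141, 0.0, 2.877]
ft_force: [-0.0, 0.6, 0.7]
opening: 1.0
grasp_force: 0.0
```

>>> carry_out([
  [[0,0,0],[0,0,0]],
  [[0,0,0],[0,0,0]],
  [[0,0,0],[0,0,0]],
  [[0,0,0],[0,0,0]],
  [[0,0,0],[0,0,0]],
  [[0,0,0],[0,0,0]],
  [[0,0,0],[0,0,0]],
  [[0,0,0],[0,0,0]],
  [[0,0,0],[0,0,0]],
], hand=0)

```text
clock: 4.2
position: [617.8, 260.4, 67.0]
eef_rot: [3.141, 0.0, 2.877]
ft_force: [0.1, -0.0, 1.7]
opening: 0.534
grasp_force: 29.9
```

>>> carry_out([
  [[0,0,-0.01],[0,0,0]],
  [[0,0,-0.02],[0,0,0]],
  [[0,0,-0.02],[0,0,0]],
  [[0,0,-0.02],[0,0,0]],
  [[0,0,-0.02],[0,0,0]],
  [[0,0,-0.02],[0,0,0]],
  [[0,0,-0.02],[0,0,0]],
  [[0,0,-0.01],[0,0,0]],
  [[0,0,0],[0,0,0]],
  [[0,0,0],[0,0,0]],
])

```text
clock: 5.03
position: [617.4, 259.9, 206.7]
eef_rot: [-3.141, 0.0, 2.877]
ft_force: [-0.6, -0.9, -1.8]
opening: 0.535
grasp_force: 30.0
```

>>> carry_out([
  [[-0.0031,-0.0097,0],[0,0,0]],
  [[-0.0062,-0.0194,0],[0,0,0]],
  [[-0.0062,-0.0194,0],[0,0,0]],
  [[-0.0062,-0.0194,0],[0,0,0]],
  [[-0.0062,-0.0194,0],[0,0,0]],
  [[-0.0062,-0.0194,0],[0,0,0]],
  [[-0.0062,-0.0194,0],[0,0,0]],
  [[-0.0062,-0.0194,0],[0,0,0]],
  [[-0.0062,-0.0194,0],[0,0,0]],
  [[-0.0062,-0.0194,0],[0,0,0]],
  [[-0.0062,-0.0194,0],[0,0,0]],
  [[-0.0062,-0.0194,0],[0,0,0]],
])

```text
clock: 6.03
position: [626.7, 23.8, 205.0]
eef_rot: [-3.14, -0.003, 2.876]
ft_force: [0.9, -0.2, -1.4]
opening: 0.536
grasp_force: 30.0
```

>>> carry_out([
  [[-0.0062,-0.0194,0],[0,0,0]],
  [[-0.0062,-0.0194,0],[0,0,0]],
  [[-0.0062,-0.0194,0],[0,0,0]],
  [[-0.0062,-0.0194,0],[0,0,0]],
  [[-0.0062,-0.0194,0],[0,0,0]],
  [[-0.0062,-0.0194,0],[0,0,0]],
  [[-0.0062,-0.0194,0],[0,0,0]],
  [[-0.0062,-0.0194,0],[0,0,0]],
  [[-0.0062,-0.0194,0],[0,0,0]],
  [[-0.0062,-0.0194,0],[0,0,0]],
  [[-0.0031,-0.0097,0],[0,0,0]],
  [[0,0,0],[0,0,0]],
])

```text
clock: 7.03
position: [635.9, -192.0, 205.1]
eef_rot: [-3.139, -0.002, 2.872]
ft_force: [-0.9, -0.3, -1.8]
opening: 0.536
grasp_force: 30.0
```

>>> carry_out([
  [[0,0,0.02],[0,0,0]],
  [[0,0,0.02],[0,0,0]],
  [[0,0,0.02],[0,0,0]],
  [[0,0,0],[0,0,0]],
  [[0,0,0],[0,0,0]],
  [[0,0,0],[0,0,0]],
  [[0,0,0],[0,0,0]],
])

```text
clock: 7.62
position: [638.5, -187.1, 148.1]
eef_rot: [3.141, 0.002, 2.877]
ft_force: [-0.2, -0.2, -1.3]
opening: 0.534
grasp_force: 30.0
```

```bash
python3 - <<'E'
from h import *
go(638,-187,86)
a=cap('side'); w=cap('wrist'); t=cap('top')
V=np.vstack([cv2.resize(a['frame'][230:410,270:510],(720,540))]); cv2.imwrite('pics/s2.png',V[...,::-1]); save(w,'w2.png')
# flame/top of the held candle in top view
discs(t,147,162,(638,-187),40)
discs(w,147,162,(638,-187),40)
E
```

```text
at [ 638.5 -187.1  148.1] rot [3.1410e+00 2.4000e-03 2.8774e+00] tool delta mm [ 0.7 -0.1 62.1] t 7.6167 q [ 0.36  0.87 -0.28  1.52  0.3   0.79  1.27] open 0.5339068629929135 F [-0.2 -0.2 -1.3]
disc 83 [ 623.2 -188.6  154.2] [ 628.9 -188. ] 35.7
disc 4510 [ 624.4 -182.5  155.1] [ 628.3 -184.2] 38.6
```

View pics/s2.png

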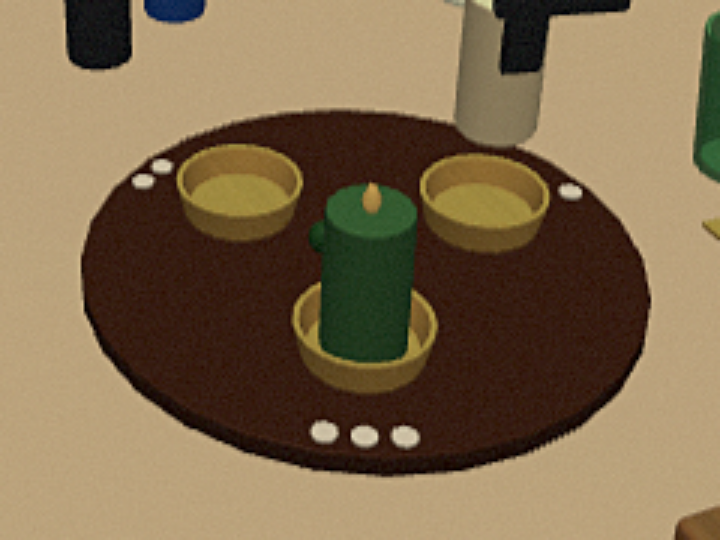

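View pics/w2.png

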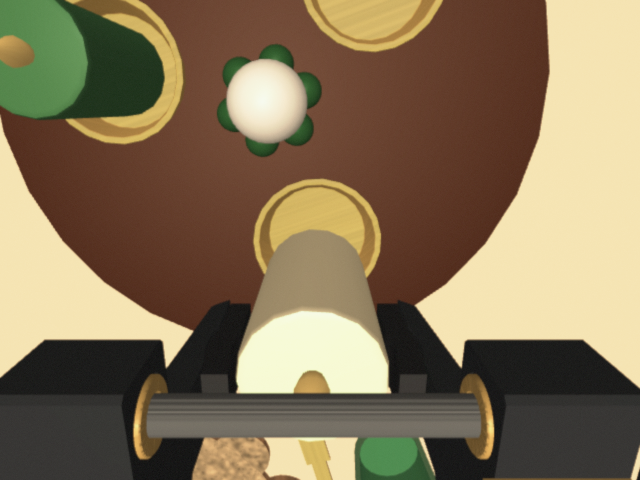

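The side crop shows the ivory candle hanging upright above the one-dot cup (rim centre about (484,200), candle foot about (497,127)). The wrist view shows the cup rim at (317,240) below it. I'll compare the two in the same cameras.

```bash
python3 - <<'E'
from h import *
c=dict(np.load('side0.npz'))
print('foot',ray(c,270+497/3,230+127/3,81),'rim1',ray(c,270+484/3,230+201/3,36),'rim2',ray(c,270+240/3,230+188/3,36))
w=cap('wrist'); print('wrist rim1',ray(w,317,241,36)); print('wrist top', ray(w,313,385,171),'foot edge', ray(w,316,231,81))
P=cloud(w);m=(P[...,2]>33)&(P[...,2]<38)&(np.hypot(P[...,0]-638,P[...,1]+187)<48)
A=P[m];print(len(A)); s=np.linalg.lstsq(np.c_[2*A[:,:2],np.ones(len(A))],(A[:,:2]**2).sum(1),rcond=None)[0]; print('circle',s[:2],np.sqrt(s[2]+s[0]**2+s[1]**2))
E
```

```text
foot [ 641.01271712 -190.15159622   81.        ] rim1 [ 631.90532392 -198.14846133   36.        ] rim2 [ 503.20297323 -132.00470384   36.        ]
wrist rim1 [ 635.87486417 -183.89587348   36.        ]
wrist top [ 639.42207862 -187.35995373  171.        ] foot edge [ 617.31393946 -179.82249317   81.        ]
1776
circle [ 636.60238423 -183.76585804] 36.28556207757481
```

>>> carry_out([
  [[0.0015,0.0005,0.01],[0,0,0]],
  [[0,0,0.015],[0,0,0]],
  [[0,0,0.015],[0,0,0]],
  [[0,0,0.01],[0,0,0]],
  [[0,0,0.005],[0,0,0]],
  [[0,0,0.002],[0,0,0]],
  [[0,0,0.002],[0,0,0]],
  [[0,0,0],[0,0,0]],
  [[0,0,0],[0,0,0]],
])

```text
clock: 8.57
position: [636.7, -186.7, 88.3]
eef_rot: [3.141, 0.001, 2.877]
ft_force: [-0.5, 0.7, -2.2]
opening: 0.534
grasp_force: 30.0
```

>>> carry_out([
  [[0,0,0.001],[0,0,0]],
  [[0,0,0.001],[0,0,0]],
  [[0,0,0.001],[0,0,0]],
  [[0,0,0],[0,0,0]],
  [[0,0,0],[0,0,0]],
  [[0,0,0],[0,0,0]],
])

```text
clock: 9.07
position: [636.4, -186.8, 85.0]
eef_rot: [3.142, 0.001, 2.877]
ft_force: [1.6, -0.3, 1.0]
opening: 0.538
grasp_force: 29.9
```

The force sign flipped at the expected height (TCP 85), so the candle is on the floor. Release and lift.

>>> carry_out([
  [[0,0,0],[0,0,0]],
  [[0,0,0],[0,0,0]],
  [[0,0,0],[0,0,0]],
  [[0,0,0],[0,0,0]],
  [[0,0,0],[0,0,0]],
  [[0,0,0],[0,0,0]],
  [[0,0,0],[0,0,0]],
  [[0,0,0],[0,0,0]],
], hand=100)

```text
clock: 9.73
position: [636.2, -186.7, 84.7]
eef_rot: [3.142, -0.0, 2.877]
ft_force: [-0.4, -0.2, -0.6]
opening: 0.998
grasp_force: 0.0
```

>>> carry_out([
  [[0,0,-0.01],[0,0,0]],
  [[0,0,-0.02],[0,0,0]],
  [[0,0,-0.02],[0,0,0]],
  [[0,0,-0.02],[0,0,0]],
  [[0,0,-0.02],[0,0,0]],
  [[0,0,-0.02],[0,0,0]],
  [[0,0,-0.02],[0,0,0]],
  [[0,0,0],[0,0,0]],
  [[0,0,0],[0,0,0]],
  [[0,0,0],[0,0,0]],
])

```text
clock: 10.57
position: [635.7, -186.6, 214.3]
eef_rot: [-3.141, -0.001, 2.877]
ft_force: [0.8, 0.4, -0.0]
opening: 1.001
grasp_force: 0.0
```

```bash
python3 - <<'E'
from h import *
go(433,331,215)
w=cap('wrist'); discs(w,100,114,(637,-187),35)
a=cap('side'); cv2.imwrite('pics/s3.png',cv2.resize(a['frame'][150:410,180:510],(720,567))[...,::-1])
E
```

```text
at [ 635.7 -186.6  214.3] rot [-3.1414e+00 -1.0000e-03  2.8769e+00] tool delta mm [ 3.310e+02  4.466e+02 -4.000e-01] t 10.5667 q [ 0.37  0.79 -0.3   1.47  0.27  0.92  1.3 ] open 1.001322024344582 F [ 0.8  0.4 -0. ]
disc 4568 [ 634.6 -184.4  107.3] [ 636.2 -184.9] 23.9
```

View pics/s3.png

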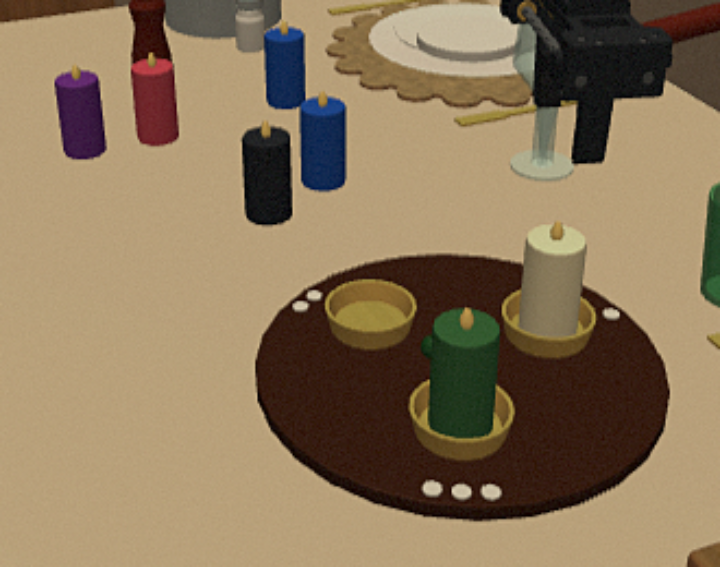

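The ivory candle (558,290 in the crop) stands upright in the one-dot cup with its top at 107–108 mm. On to the rose candle.

>>> carry_out([
  [[0.0059,0.008,0],[0,0,0]],
  [[0.0142,0.0191,0],[0,0,0]],
  [[0.0142,0.0191,0],[0,0,0]],
  [[0.0142,0.0191,0],[0,0,0]],
  [[0.0142,0.0191,0],[0,0,0]],
  [[0.0142,0.0191,0],[0,0,0]],
  [[0.0142,0.0191,0],[0,0,0]],
  [[0.0142,0.0191,0],[0,0,0]],
  [[0.0142,0.0191,0],[0,0,0]],
  [[0.0142,0.0191,0],[0,0,0]],
  [[0.0142,0.0191,0],[0,0,0]],
  [[0.0142,0.0191,0],[0,0,0]],
])

```text
clock: 11.67
position: [535.3, 67.8, 214.2]
eef_rot: [-3.141, -0.002, 2.877]
ft_force: [-0.9, 0.3, 0.5]
opening: 1.002
grasp_force: 0.0
```

>>> carry_out([
  [[0.0142,0.0191,0],[0,0,0]],
  [[0.0142,0.0191,0],[0,0,0]],
  [[0.0142,0.0191,0],[0,0,0]],
  [[0.0142,0.0191,0],[0,0,0]],
  [[0.0142,0.0191,0],[0,0,0]],
  [[0.0142,0.0191,0],[0,0,0]],
  [[0.0142,0.0191,0],[0,0,0]],
  [[0.0142,0.0191,0],[0,0,0]],
  [[0.0142,0.0191,0],[0,0,0]],
  [[0.0142,0.0191,0],[0,0,0]],
  [[0.0142,0.0191,0],[0,0,0]],
  [[0.0127,0.017,0],[0,0,0]],
])

```text
clock: 12.67
position: [431.3, 331.3, 214.2]
eef_rot: [-3.141, -0.001, 2.878]
ft_force: [0.4, 0.7, 0.2]
opening: 1.006
grasp_force: 0.0
```

>>> carry_out([
  [[0,0,0.02],[0,0,0]],
  [[0,0,0.014],[0,0,0]],
  [[0,0,0],[0,0,0]],
  [[0,0,0],[0,0,0]],
  [[0,0,0],[0,0,0]],
  [[0,0,0],[0,0,0]],
])

```text
clock: 13.17
position: [433.6, 329.8, 181.5]
eef_rot: [3.14, 0.001, 2.876]
ft_force: [-0.4, 0.0, 0.6]
opening: 0.994
grasp_force: 0.0
```

```bash
python3 - <<'E'
from h import *
w=cap('wrist'); discs(w,84,94,(433,331),42); go(433,331,67); save(w,'w4.png')
E
```

```text
disc 5059 [431.1 335.4  89.4] [432.6 335. ] 23.9
at [433.7 329.7 181.5] rot [3.1404e+00 8.0000e-04 2.8763e+00] tool delta mm [  1.    0.9 114.5] t 13.2167 q [-0.61  0.68 -0.2   1.88  0.23  0.6   0.35] open 1.0000118605093775 F [-0.1 -0.1  0.3]
```

View pics/w4.png

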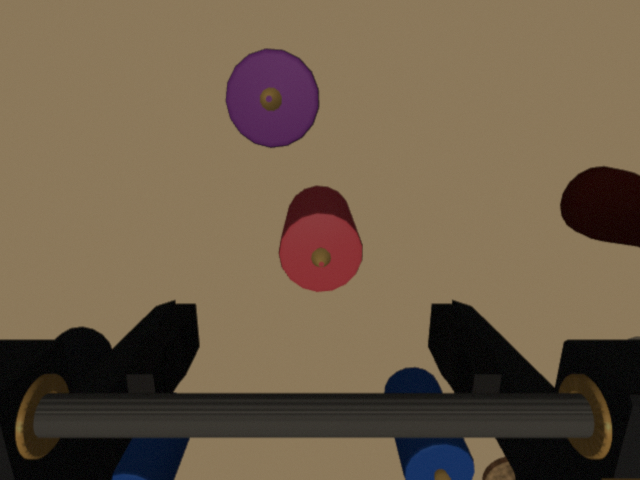

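The rose candle is at (320,255), centred between the jaws, with purple (272,98) clear of the fingers. Descend and grip.

>>> carry_out([
  [[0.001,0.002,0.014],[0,0,0]],
  [[0,0,0.02],[0,0,0]],
  [[0,0,0.02],[0,0,0]],
  [[0,0,0.02],[0,0,0]],
  [[0,0,0.02],[0,0,0]],
  [[0,0,0.01],[0,0,0]],
  [[0,0,0.01],[0,0,0]],
  [[0,0,0],[0,0,0]],
  [[0,0,0],[0,0,0]],
])

```text
clock: 13.97
position: [433.0, 332.0, 67.0]
eef_rot: [3.141, 0.0, 2.877]
ft_force: [0.9, 1.1, -0.0]
opening: 1.005
grasp_force: 0.0
```

>>> carry_out([
  [[0,0,0],[0,0,0]],
  [[0,0,0],[0,0,0]],
  [[0,0,0],[0,0,0]],
  [[0,0,0],[0,0,0]],
  [[0,0,0],[0,0,0]],
  [[0,0,0],[0,0,0]],
  [[0,0,0],[0,0,0]],
  [[0,0,0],[0,0,0]],
  [[0,0,0],[0,0,0]],
], hand=0)

```text
clock: 14.72
position: [433.0, 332.2, 66.9]
eef_rot: [3.141, 0.0, 2.877]
ft_force: [-0.2, 0.8, 2.7]
opening: 0.535
grasp_force: 30.0
```

>>> carry_out([
  [[0,0,-0.01],[0,0,0]],
  [[0,0,-0.02],[0,0,0]],
  [[0,0,-0.02],[0,0,0]],
  [[0,0,-0.02],[0,0,0]],
  [[0,0,-0.02],[0,0,0]],
  [[0,0,-0.02],[0,0,0]],
  [[0,0,-0.02],[0,0,0]],
  [[0,0,-0.01],[0,0,0]],
  [[0,0,0],[0,0,0]],
  [[0,0,0],[0,0,0]],
])

```text
clock: 15.55
position: [432.7, 331.5, 206.7]
eef_rot: [-3.142, 0.0, 2.877]
ft_force: [-0.2, -0.4, -2.0]
opening: 0.539
grasp_force: 30.0
```

```bash
python3 - <<'E'
from h import *
go(504.5,-121,207)
E
```

```text
at [432.7 331.5 206.7] rot [-3.1416e+00  1.0000e-04  2.8766e+00] tool delta mm [-1.878e+02 -4.179e+02 -2.000e-01] t 15.55 q [-0.61  0.65 -0.22  1.85  0.21  0.66  0.36] open 0.5385805171401139 F [-0.2 -0.4 -2. ]
```

>>> carry_out([
  [[-0.0043,-0.0095,0],[0,0,0]],
  [[-0.0085,-0.019,0],[0,0,0]],
  [[-0.0085,-0.019,0],[0,0,0]],
  [[-0.0085,-0.019,0],[0,0,0]],
  [[-0.0085,-0.019,0],[0,0,0]],
  [[-0.0085,-0.019,0],[0,0,0]],
  [[-0.0085,-0.019,0],[0,0,0]],
  [[-0.0085,-0.019,0],[0,0,0]],
  [[-0.0085,-0.019,0],[0,0,0]],
  [[-0.0085,-0.019,0],[0,0,0]],
  [[-0.0085,-0.019,0],[0,0,0]],
  [[-0.0085,-0.019,0],[0,0,0]],
])

```text
clock: 16.55
position: [468.9, 93.1, 205.4]
eef_rot: [-3.14, -0.003, 2.876]
ft_force: [-0.3, -0.9, -1.2]
opening: 0.537
grasp_force: 30.0
```

>>> carry_out([
  [[-0.0085,-0.019,0],[0,0,0]],
  [[-0.0085,-0.019,0],[0,0,0]],
  [[-0.0085,-0.019,0],[0,0,0]],
  [[-0.0085,-0.019,0],[0,0,0]],
  [[-0.0085,-0.019,0],[0,0,0]],
  [[-0.0085,-0.019,0],[0,0,0]],
  [[-0.0085,-0.019,0],[0,0,0]],
  [[-0.0085,-0.019,0],[0,0,0]],
  [[-0.0085,-0.019,0],[0,0,0]],
  [[-0.0085,-0.019,0],[0,0,0]],
  [[-0.0048,-0.0095,0],[0,0,0]],
  [[0,0,0],[0,0,0]],
])

```text
clock: 17.55
position: [503.5, -124.1, 205.5]
eef_rot: [-3.14, -0.002, 2.872]
ft_force: [0.1, 0.3, -0.9]
opening: 0.535
grasp_force: 30.0
```

>>> carry_out([
  [[0,0,0.02],[0,0,0]],
  [[0,0,0.02],[0,0,0]],
  [[0,0,0.02],[0,0,0]],
  [[0,0,0],[0,0,0]],
  [[0,0,0],[0,0,0]],
  [[0,0,0],[0,0,0]],
  [[0,0,0],[0,0,0]],
])

```text
clock: 18.13
position: [505.1, -120.2, 147.7]
eef_rot: [3.141, 0.002, 2.877]
ft_force: [-0.7, 0.6, -0.4]
opening: 0.539
grasp_force: 30.0
```

```bash
python3 - <<'E'
from h import *
go(504.5,-121,85); w=cap('wrist'); save(w,'w5.png')
P=cloud(w);m=(P[...,2]>33)&(P[...,2]<38)&(np.hypot(P[...,0]-504.5,P[...,1]+121)<48)
A=P[m];print(len(A)); s=np.linalg.lstsq(np.c_[2*A[:,:2],np.ones(len(A))],(A[:,:2]**2).sum(1),rcond=None)[0]; print('circle',s[:2],np.sqrt(s[2]+s[0]**2+s[1]**2))
E
```

```text
at [ 505.1 -120.2  147.7] rot [3.1410e+00 1.7000e-03 2.8774e+00] tool delta mm [ 0.5 -0.9 62.7] t 18.1333 q [ 0.3   0.72 -0.26  1.98  0.36  0.49  1.09] open 0.5392865135572908 F [-0.7  0.6 -0.4]
1747
circle [ 504.55390222 -118.62468181] 36.27067576804269
```

View pics/w5.png

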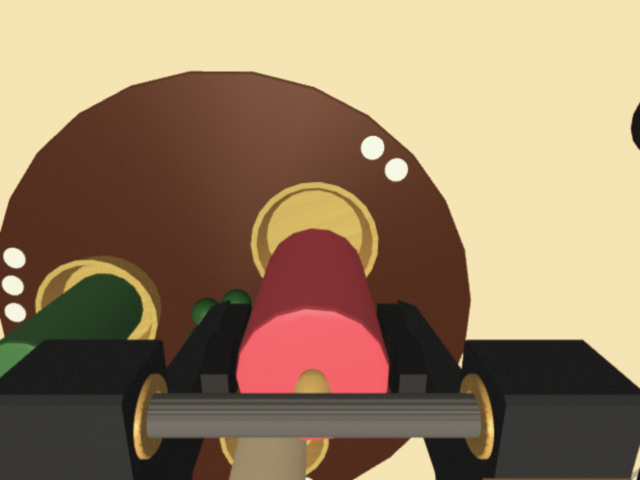

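The wrist view confirms the cup below (rim centre (315,243)) is the two-dot one, with its dots at (372,147) and (396,169). It's aligned to within 1 mm, so I'll lower.

>>> carry_out([
  [[0.0005,-0.0005,0.01],[0,0,0]],
  [[0,0,0.015],[0,0,0]],
  [[0,0,0.015],[0,0,0]],
  [[0,0,0.01],[0,0,0]],
  [[0,0,0.005],[0,0,0]],
  [[0,0,0.002],[0,0,0]],
  [[0,0,0.002],[0,0,0]],
  [[0,0,0],[0,0,0]],
  [[0,0,0],[0,0,0]],
])

```text
clock: 18.93
position: [504.2, -121.1, 88.2]
eef_rot: [3.141, 0.001, 2.877]
ft_force: [0.0, 0.4, -1.4]
opening: 0.537
grasp_force: 30.0
```

>>> carry_out([
  [[0,0,0.001],[0,0,0]],
  [[0,0,0.001],[0,0,0]],
  [[0,0,0.001],[0,0,0]],
  [[0,0,0],[0,0,0]],
  [[0,0,0],[0,0,0]],
  [[0,0,0],[0,0,0]],
])

```text
clock: 19.43
position: [504.0, -121.1, 84.9]
eef_rot: [3.142, 0.0, 2.877]
ft_force: [-0.3, -0.7, 2.5]
opening: 0.531
grasp_force: 30.0
```

Contact at the expected height again. Release, lift clear and check.

>>> carry_out([
  [[0,0,0],[0,0,0]],
  [[0,0,0],[0,0,0]],
  [[0,0,0],[0,0,0]],
  [[0,0,0],[0,0,0]],
  [[0,0,0],[0,0,0]],
  [[0,0,0],[0,0,0]],
  [[0,0,0],[0,0,0]],
  [[0,0,0],[0,0,0]],
], hand=100)

```text
clock: 20.1
position: [503.9, -121.0, 84.7]
eef_rot: [3.142, -0.0, 2.877]
ft_force: [-0.1, -0.1, -0.2]
opening: 0.999
grasp_force: 0.0
```

>>> carry_out([
  [[0,0,-0.01],[0,0,0]],
  [[0,0,-0.02],[0,0,0]],
  [[0,0,-0.02],[0,0,0]],
  [[0,0,-0.02],[0,0,0]],
  [[0,0,-0.02],[0,0,0]],
  [[0,0,-0.02],[0,0,0]],
  [[0,0,-0.02],[0,0,0]],
  [[0,0,-0.02],[0,0,0]],
  [[0,0,0],[0,0,0]],
  [[0,0,0],[0,0,0]],
  [[0,0,0],[0,0,0]],
  [[0,0,0],[0,0,0]],
])

```text
clock: 21.1
position: [503.0, -121.0, 233.8]
eef_rot: [-3.141, -0.002, 2.877]
ft_force: [-0.4, 0.5, -0.2]
opening: 0.999
grasp_force: 0.0
```

```bash
python3 - <<'E'
from h import *
w=cap('wrist'); discs(w,100,114,(504,-121),35); discs(w,100,114,(636,-187),35)
t=cap('top'); discs(t,85,95,(494,112),35)
a=cap('side'); cv2.imwrite('pics/s6.png',cv2.resize(a['frame'][150:410,180:510],(720,567))[...,::-1])
E
```

```text
disc 3978 [ 501.8 -118.8  107.3] [ 503.3 -119.2] 24.0
disc 568 [ 650.4 -188.4  107.4] [ 645.6 -187.5] 20.5
disc 376 [494.2 112.4  89.7] [494.5 112.3] 24.3
```

View pics/s6.png

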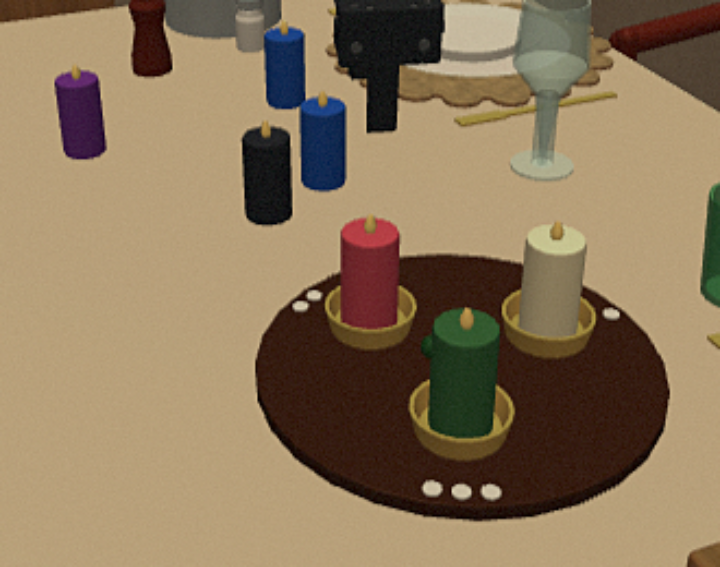

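The rose candle (370,275) and ivory candle (555,285) stand upright in their cups. Green and charcoal haven't moved, and the gripper is clear of everything.

```bash
python3 -c "
from bench import arm; print(arm.close_job())"
```

```text
the job is handed in; nothing more can be done
None
```

I put the ivory candle in the one-dot cup, then the rose-pink candle in the two-dot cup; both stand upright, the green and charcoal candles are where they were, and I handed the job in at about 21 s (no verdict was shown).

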